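# Open the stamping jig and hold the nameplate sled home

## Robot

A 6-joint arm with a two-finger parallel gripper is mounted at the origin on the work surface. World frame = base frame: x ahead of the robot, y to its left, z up, the work surface at z = 0. Lengths are in mm, angles in degrees, forces in N, time in s.
With the tool pointing down it reaches from about 300 to 850 mm from the base axis. Payload 4.2 kg.
Tool frame: the origin (TCP) lies between the finger pads; the fingertips stand 22 mm ahead of it and the grasp point (between the pads) lies 3 mm ahead of it; z points along the fingers, y is the direction in which the jaws open and shut (so a half turn about z gives the same grasp; the last joint's range is limited). The gripper opens to 91 mm and grips with 3 to 60 N. Pads are 32 mm wide; open, the fingers measure 118 mm over their backs; the gripper's body (76 mm by 178 mm) begins 60 mm behind the grasp point.
Start: joints at [-72.135, 18.312, 89.639, -0, 72.044, -1.146], TCP at [187.307, -543.652, 235.976] pointing down, gripper open.
Joint ranges: [-177.97, 177.97], [-48.28, 115.42], [12.27, 149.76], [-77.06, 257.06], [2.81, 150.46], [-146.56, 146.56]. Speed limits (degrees/s): [147.25, 147.25, 180, 180, 180, 180].

## Interface

Orientations are given as [roll, pitch, yaw] about the fixed x, y, z axes, in that order (R = Rz(yaw) Ry(pitch) Rx(roll)).
In Python, from workcell import * gives the robot as it stands.
- The arm moves only by the shell command python3 -m jog 'ROWS' [OPENING] [FORCE]. ROWS is text: rows parted by semicolons, each of 6 numbers parted by spaces: the shift along the tool's x, y, z in units of 0.5 m (1.0 is 0.5 m), then the turn, a rotation vector about the tool's x, y, z in units of pi/2 rad (1.0 is pi/2 rad). A call has 1 to 20 rows; each row is the pose to reach, as a shift and turn from the pose measured when the call began, along the tool's axes at that moment; what a row does not reach only later rows make up. A row lasts 1/12 s, in which the tool goes at most 41.7 mm and 7.16 degrees, less where a joint would pass 70% of its speed; a pose out of reach is approached as far as the arm can. A call with a number of a shift or a turn outside -1 to 1 is refused whole. A call with a gripper value outside its range is refused whole. OPENING is the opening, from -1 (shut) to 1 (fully open), set as the call begins (- or left out, the last holds). The fingers move at their own pace and stop on an object; FORCE is the grip in N (left out, the last holds). Time passes only in rows, so rows that repeat a pose let the fingers close. It gives the time, the measured TCP pose, the force and the opening at its end, in the units of the state.
- state(): the state, without advancing time (a new reading comes with each control period).
- grab_frame(name): name is "side" or "top"; returns the picture (420x560x3 uint8, red, green, blue); there is no depth.
- calibration(name): a dict with "mtx" (3x3 intrinsics, pixels), "rvec" (rotation vector, rad) and "tvec" (3), from world to camera coordinates, as OpenCV has them. Camera axes: x right, y down, z forward; pixel columns grow to the right and rows downward; lengths in mm; the calibration is good to about 2 mm. A picture is of the moment at which its call begins. calibration takes no time and is no camera call.
- job_done(): hands the job in, once; it reports no verdict.
Trained networks look in the newest picture that a camera, given by its name, has taken for a name from the list of things; names that differ only in an ending like _2 or _b are one class to them, and where a whole thing is asked for, a point or a joint stands for the part that bears it (a point fixed in the world has none). Each returns a list of dicts, best first, with "confidence" (0 to 1); they miss things now and then, are a little off and sometimes report something else, mostly with a low value. They report only what shows in the picture. A call takes as long as a camera call. They do not tell look-alikes from the thing itself.
- spot_in(query, camera): "rect" ([left, top, right, bottom] in pixels, round what is visible of it).
- tip_of(query, camera): "location" ([column, row] in pixels: a listed point, or the origin of a listed thing).
The state is a dict: "time_s": time; "qpos": joint angles; "qvel": joint speeds; "effort": joint torques, N m; "ee_pos": TCP position; "ee_rot": TCP orientation; "force": force on the tool from outside, world axes, zero at the start; "torque": the same for the moment, N m; "gripper_width": finger opening in mm.
Only numpy, scipy, OpenCV 4.12 (cv2) and the standard library are available. Lean on these libraries where they do the work, as an engineer would, in place of code of your own. Each camera call takes 0.05 s, during which the arm holds its last target. There are 200 camera calls.

## Task

On the metalworker's bench, wind the stamping jig's hand crank counter-clockwise, about two turns, until the clamp bar is fully raised. Then take the nameplate sled, slide its long front end flat along the jig's bed under the raised bar, and push it against the spring stop, without ramming it, until it is fully home. Finish while still holding it pressed home against the spring, ready for stamping, and leave the hammer, the jar and the loose steel block alone.

Things in the scene. Friction and masses are not known exactly. Their poses are not given: they have to be found in the camera images.
- fixture: the stamping jig, fixed to the bench: dark steel bed 260 x 125 mm, top 20 mm above the bench. Origin at bench height under the middle of its lane; +x is the way the sled is pushed in, z up. The lane (along x, centred on y = 0) is 68 mm wide between guides 8 mm high from x = -20 to +110 mm, with flared ends from x = -53 mm
- bar_front (a point): middle of the lower front edge of the steel clamp bar, which crosses the lane from x = 30 to 60 mm in the jig's frame; its top is 53 mm above the bench when raised. It rises along a pin (66 mm high, at y = -58 mm) and a column (62 mm high, 36 mm square, at x = 45, y = 125 mm)
- crank_axis (a point): point on the crank's vertical turning axis, 101 mm above the bench (above the column, fixed to the jig)
- crank_knob (a point): middle of the crank's grip: an upright round wooden grip 18 mm in diameter, 50 mm tall (76 to 126 mm above the bench), free to spin on its pin, 45 mm from the crank axis at the end of a flat arm whose top is 75 mm above the bench. The hub (28 mm diameter) ends 78 mm above the bench
- crank (a joint): crank angle in rad, counter-clockwise from above is positive; 0: bar down, 1 mm over the bed; 13.5: the end stop, bar fully raised, 11 mm over the bed (0.74 mm per rad). At 0 the arm points along the jig's +x. Stays where it is left; turning takes about 1.5 N at the grip
- sled: the loose nameplate sled, about 0.16 kg: a flat aluminium plate 130 x 60 x 6 mm with a brass nameplate on it, and a black square post 18 x 18 mm, 45 mm tall (top 51 mm above the underside), standing 35 mm behind its middle. Origin at the middle of its underside; +x points to its long front end (nose, 65 mm ahead), z up; the post is at x = -35 mm. It lies flat on the bench
- sled_nose (a point): middle of the sled's front edge, 65 mm ahead of its origin, 3 mm above its underside
- stop (a joint): how far the brass spring stop (60 mm wide, 14 mm high, across the lane beyond the bar) is pushed in, in m: 0 at rest, when its face is 75 mm ahead of the jig's origin along the jig's x; 0.012 at its hard end. The spring pushes back with 3 N at 0 rising to 9 N at the end
- hammer: bystander: a hammer lying on the bench, origin at its underside
- jar: bystander: a small closed jar, 60 mm in diameter, 80 mm tall
- block: bystander: a loose steel block 80 x 80 x 22 mm
Not all that is in view belongs to the job. There is more than one size of the sled; the one meant has the size given above.

How it is judged (in metres and radians):
On the way, in this order (a step that is already met when the one before it is completed fails the run):
1. the crank is wound up so that the clamp bar is raised (crank above 12.8 rad of 13.5) with the sled not yet in the jig (value of joint crank above 12.8 rad and horizontal distance between sled_nose and fixture above 0.12 m), for 0.2 s.
2. the sled's nose is under the bar, low on the bed (x of sled_nose in the frame of fixture above 0.062 m and z of sled_nose in the frame of fixture below 0.031 m and horizontal distance between sled_nose and fixture below 0.11 m), for 0.1 s.
At the end, for the whole second after the job is handed in: crank above 12.5 rad; sled at rest in the lane, nose past the bar (over 62 mm ahead of the jig's origin, under 31 mm above the bench), level to 0.08 rad, along the lane to 0.12 rad, pressing the stop in over 8 mm with over 4 N; fingers on the sled with over 3 N (all of step 2 and value of joint crank above 12.5 rad and value of joint stop above 0.008 m and contact force between sled and stop above 4 N and contact force between the fingers and sled above 3 N and angle between sled's own z axis and vertical below 0.08 rad and angle between the x axis of sled and the x axis of fixture, either way round below 0.12 rad and linear speed of sled below 0.01 m/s); the arm keeps its last pose, push and grip.
It fails at once if the spring stop is rammed: more than 60 N between sled and stop (contact force between sled and stop above 60 N).
It fails at once if the hammer, the jar or the block is moved more than 30 mm (distance of any of hammer, jar, block from where it was at the start of the episode above 0.03 m).
It also fails if it takes over 69 s, if anything falls off the work surface, if the arm or the gripper's body presses on something with over 40 N, if the wrist force passes 120 N, or if a joint passes its speed limit or range.

## Working session

There is one attempt and no reset: what is moved stays moved. The work goes in short steps, Python scripts to look and compute and a shell command to move; the robot and the scene stay as the last step left them, time stands still between calls to the robot, and variables do not carry over. Pictures are saved under pics/ and viewed, about 8 in all and at most 12, crops included, and the job is handed in when it is done.

```bash
mkdir -p pics; ls; cat > h.py <<'E'
from workcell import *
import numpy as np, cv2
from scipy.spatial.transform import Rotation as R
def cam(n):
    c=calibration(n); return np.array(c["mtx"],float),np.array(c["rvec"],float).ravel(),np.array(c["tvec"],float).ravel()
def ray(n,px):
    K,r,t=cam(n); M=cv2.Rodrigues(r)[0]
    d=M.T@np.linalg.inv(K)@np.array([px[0],px[1],1.]); return -M.T@t,d
def atz(n,px,z):
    o,d=ray(n,px); return o+d*(z-o[2])/d[2]
def proj(n,P):
    K,r,t=cam(n); return cv2.projectPoints(np.array(P,float).reshape(-1,3),r,t,K,None)[0].reshape(-1,2)
E
python3 - <<'E'
from h import *
a=grab_frame("side");b=grab_frame("top")
cv2.imwrite("pics/side0.png",a[:,:,::-1]);cv2.imwrite("pics/top0.png",b[:,:,::-1])
hz=dict(fixture=0,bar_front=25,crank_axis=101,crank_knob=101,sled=0,sled_nose=3,hammer=0,jar=0,block=0)
for q,z in hz.items():
  for c in("top","side"):
    for d in tip_of(q,c)[:3]: print(q,c,np.round(d["location"],1),round(d["confidence"],2),np.round(atz(c,d["location"],z),0))
for c in("top","side"): print(c,np.round(ray(c,(280,210))[0]))
s=state();print(s)
E
```

```text
pics
fixture top [250.6 197. ] 0.84 [536.  -5.   0.]
fixture side [272.  266.3] 0.93 [544.   6.   0.]
fixture side [202.4 365.1] 0.5 [667. 372.   0.]
bar_front top [247.6 188.5] 0.81 [561.   4.  25.]
bar_front side [262.9 263. ] 0.75 [569.  20.  25.]
crank_axis top [207.3 193.4] 0.85 [533. 127. 101.]
crank_axis side [267.4 272.8] 0.85 [537. 126. 101.]
crank_axis side [310.  367.9] 0.72 [392. 406. 101.]
crank_axis side [243.1 200.8] 0.36 [ 664. -171.  101.]
crank_knob top [204.4 176.2] 0.45 [589. 138. 101.]
crank_knob side [248.9 276.2] 0.5 [585. 145. 101.]
sled top [438.5 248.3] 0.85 [ 369. -641.    0.]
sled top [328.9 200.2] 0.67 [ 528. -271.    0.]
sled top [341.6 254.1] 0.59 [ 346. -314.    0.]
sled side [350.1 204.7] 0.85 [ 317. -324.    0.]
sled side [344.2 153.8] 0.81 [ 353. -636.    0.]
sled side [289.  207.7] 0.6 [ 528. -277.    0.]
sled_nose top [453.3 268.2] 0.91 [ 303. -688.    3.]
sled_nose top [363.2 240.9] 0.81 [ 391. -387.    3.]
sled_nose top [340.2 181.6] 0.56 [ 592. -309.    3.]
sled_nose side [270.3 200.1] 0.86 [ 598. -305.    3.]
sled_nose side [358.1 145.2] 0.81 
[... 410 characters left out ...]
 321. -113. 1719.]
side [ 370. 1065. 1146.]
{'time_s': 1.0, 'qpos': array([-7.21360158e+01,  1.83117761e+01,  8.96383294e+01,  1.09050255e-03,
        7.20445844e+01, -1.14739724e+00]), 'qvel': array([ 0.06589637, -0.00977767,  0.10617375, -0.12355657, -0.12664733,
       -0.02710571]), 'effort': array([ 1.82417034e-04, -4.12362349e+01, -2.32230324e+01,  7.27899908e-02,
        3.76067532e-02, -1.03834194e-05]), 'ee_pos': array([ 187.30683762, -543.65460836,  235.98172136]), 'ee_rot': array([ 1.79994670e+02, -9.30882116e-04,  1.90110453e+01]), 'force': array([ 0.37483823, -0.6129618 ,  0.01100349]), 'torque': array([ 0.00196473, -0.01746656, -0.00247925]), 'gripper_width': 91.34721893033341}
```

View pics/top0.png

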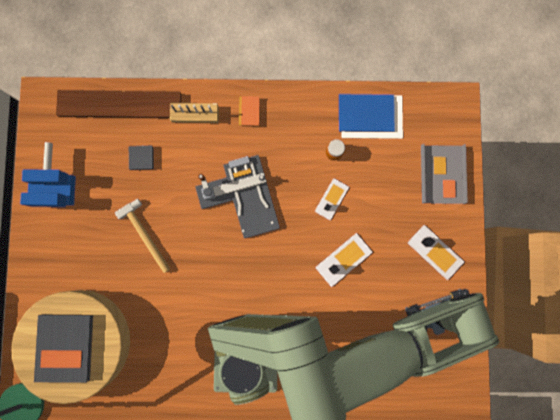

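View pics/side0.png

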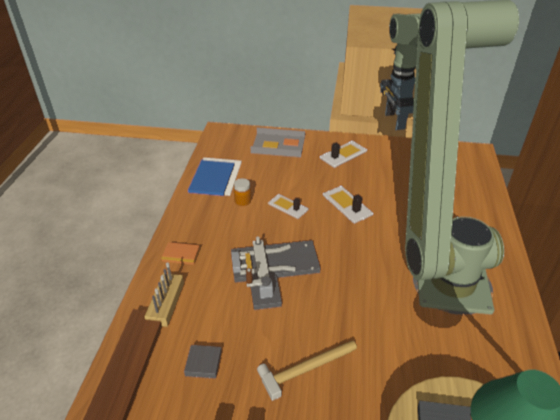

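The top view shows the jig near (245,190), the knob near (204,177) and three sled look-alikes: A (333,199), B (344,260) and C (436,252). Next I measure their sizes and enlarge them.

```bash
python3 - <<'E'
from h import *
b=cv2.imread("pics/top0.png")
c1=cv2.resize(b[170:295,305:475],None,fx=4.7,fy=4.7,interpolation=cv2.INTER_CUBIC)[:, :800]
cv2.imwrite("pics/sleds.png",c1[:600])
c2=cv2.resize(b[145:245,185:290],None,fx=6,fy=6,interpolation=cv2.INTER_CUBIC)
cv2.imwrite("pics/jig.png",c2)
for n,f,bx in(("top","pics/top0.png",dict(A=(308,172,355,225),B=(310,228,378,292),C=(402,220,470,285))),("side","pics/side0.png",dict(A=(265,190,312,222),B=(318,182,378,225),C=(316,138,372,170)))):
  im=cv2.imread(f); hsv=cv2.cvtColor(im,cv2.COLOR_BGR2HSV).astype(int)
  for k,(x0,y0,x1,y1) in bx.items():
    h=hsv[y0:y1,x0:x1]
    # white plate, or yellow nameplate
    w=((h[...,1]<70)&(h[...,2]>150)); y=((h[...,0]>17)&(h[...,1]>140)&(h[...,2]>170))
    ys,xs=np.nonzero(w); P=np.array([atz(n,(x+x0,yy+y0),6)[:2] for x,yy in zip(xs,ys)],np.float32)
    (c,s,a)=cv2.minAreaRect(P)
    ys,xs=np.nonzero(y); Y=np.array([atz(n,(x+x0,yy+y0),6)[:2] for x,yy in zip(xs,ys)])
    print(n,k,np.round(c),np.round(s),round(a,1),len(P),"yellow c",np.round(Y.mean(0)) if len(Y) else None,len(Y))
E
```

```text
top A [ 533. -280.] [ 62. 131.] 60.7 383 yellow c [ 548. -288.] 184
top B [ 329. -320.] [ 84. 181.] 40.2 730 yellow c [ 346. -340.] 384
top C [ 357. -628.] [181.  85.] 46.9 724 yellow c [ 339. -647.] 361Traceback (most recent call last):
  File "<stdin>", line 13, in <module>
  File "h.py", line 10, in atz
    o,d=ray(n,px); return o+d*(z-o[2])/d[2]
        ~~~^^^^^^
  File "h.py", line 7, in ray
    K,r,t=cam(n); M=cv2.Rodrigues(r)[0]
          ~~~^^^
  File "h.py", line 5, in cam
    c=calibration(n); return np.array(c["mtx"],float),np.array(c["rvec"],float).ravel(),np.array(c["tvec"],float).ravel()
ValueError: time passes only in moves, steps and waits
```

View pics/sleds.png

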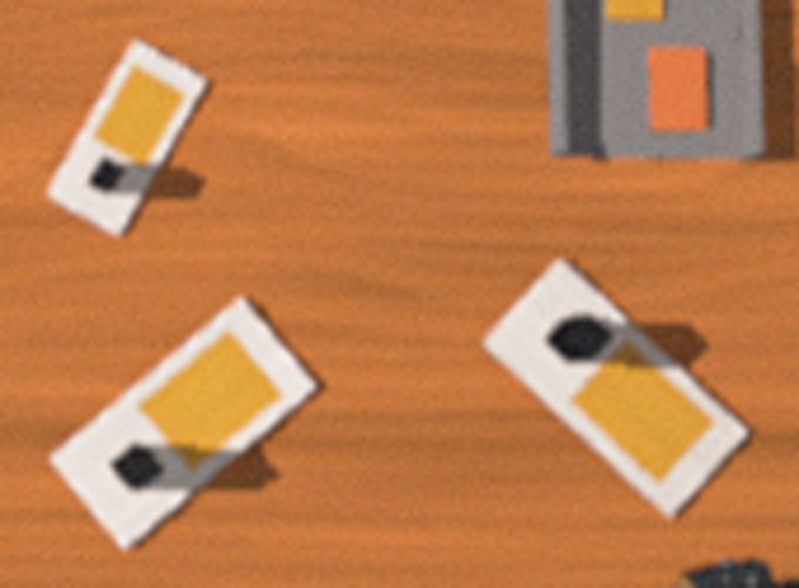

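View pics/jig.png

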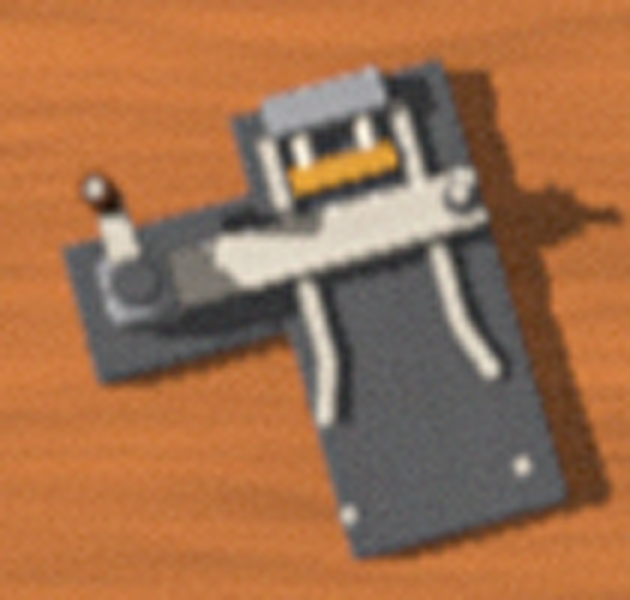

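A measures 62 x 131 mm and B and C about 84 x 181 mm, so A (333,199) is the sled meant: centre about (533,-280), nose up and to the right, yaw about -29°. In the enlarged jig crop the crank arm points along the lane, the pin is at crop (462,185) and the hub at (137,282). Next I fit the jig pose to these points.

```bash
sed -i 's/^def cam/import functools\n@functools.lru_cache\ndef cam/' h.py; python3 - <<'E'
from h import *
from scipy.optimize import least_squares
cr=np.array([(462,187),(137,282),(96,186),(437,62),(567,500),(358,557),(348,180),(522,465),(349,514)])
px=(cr+.5)/6-.5+[185,145]
def pts(b): return np.array([(45,-58,66),(45,125,78),(90,125,126),(b+260,-62.5,20),(b,-62.5,20),(b,62.5,20),(75,0,34)],float)
def W(P,x,y,a): 
    q=P.copy(); c,s=np.cos(a),np.sin(a); q[:,0]=x+c*P[:,0]-s*P[:,1]; q[:,1]=y+s*P[:,0]+c*P[:,1]; return q
f=lambda p:(proj("top",W(pts(p[3]),*p[:3]))-px[:7]).ravel()
r=least_squares(f,[535,0,.28,-110],loss="soft_l1",x_scale=[10,10,.1,10])
p=r.x; print(p[:2],np.degrees(p[2]),p[3]); print(np.round(f(p).reshape(-1,2),1).tolist())
P=W(np.array([(45,125,101),(90,125,101),(75,0,34.),(30,0,25)]),*p[:3]); print(np.round(P,1)); 
print("side proj",np.round(proj("side",P),1).tolist())
# sled side check
im=cv2.imread("pics/side0.png");h=cv2.cvtColor(im,cv2.COLOR_BGR2HSV).astype(int)[190:222,265:312]
ys,xs=np.nonzero((h[...,1]<70)&(h[...,2]>150)); Q=np.array([atz("side",(x+265,y+190),6)[:2] for x,y in zip(xs,ys)],np.float32)
print(cv2.minAreaRect(Q))
a=np.radians(16.5 if 0 else np.degrees(p[2]))
s=state(); d=P[1]-s["ee_pos"]; T=R.from_euler("xyz",s["ee_rot"],degrees=True)
print("to knob, tool axes /500:",np.round(T.inv().apply(d)/500,4))
E
```

```text
[537.99924513  -3.29686882] 17.887764290020687 -132.62069920753316
[[0.2, -0.1], [0.2, -0.1], [0.8, 0.4], [-1.0, -0.4], [0.1, -0.1], [-1.0, 1.5], [0.3, -0.7]]
[[542.4 129.5 101. ]
 [585.3 143.3 101. ]
 [609.4  19.7  34. ]
 [566.5   5.9  25. ]]
side proj [[265.3, 273.6], [249.0, 275.7], [249.7, 259.5], [264.5, 259.7]]
((532.1271362304688, -279.8485107421875), (65.92210388183594, 133.6173095703125), 60.62408447265625)
to knob, tool axes /500: [ 1.2    -1.0397  0.2699]
```

The fit residuals are about 1 px, and the network's axis and knob points in the side picture agree to about 2 px. I take the jig at (538,-3), yaw about 17.9°, and the knob at (585,143). Moving over the knob.

```bash
python3 -m jog '0.6 -0.52 0.03 0 0 0.012;0.6 -0.52 0.03 0 0 0.012;0.6 -0.52 0.03 0 0 0.012;0.6 -0.52 0.03 0 0 0.012;0.6 -0.52 0.03 0 0 0.012;0.6 -0.52 0.03 0 0 0.012;0.6 -0.52 0.03 0 0 0.012;0.6 -0.52 0.03 0 0 0.012;0.6 -0.52 0.03 0 0 0.012;0.6 -0.52 0.03 0 0 0.012;0.6 -0.52 0.03 0 0 0.012' 1 20
python3 - <<'E'
from h import *
s=state();T=R.from_euler("xyz",s["ee_rot"],degrees=True)
print(np.round(T.inv().apply(np.array([585.3,143.3,175])-s["ee_pos"])/500,4), s["ee_rot"])
E
```

```text
time_s: 1.92
ee_pos: [387.7, -196.8, 221.0]
ee_rot: [-180.0, -0.1, 18.2]
force: [0.1, 0.1, -0.4]
gripper_width: 91.4
[ 0.5879 -0.5225  0.0933] [-1.79950830e+02 -7.51688124e-02  1.82216108e+01]
```

```bash
python3 -m jog '0.588 -0.522 0.093 0 0 0.004;0.588 -0.522 0.093 0 0 0.004;0.588 -0.522 0.093 0 0 0.004;0.588 -0.522 0.093 0 0 0.004;0.588 -0.522 0.093 0 0 0.004;0.588 -0.522 0.093 0 0 0.004;0.588 -0.522 0.093 0 0 0.004;0.588 -0.522 0.093 0 0 0.004;0.588 -0.522 0.093 0 0 0.004;0.588 -0.522 0.093 0 0 0.004;0.588 -0.522 0.093 0 0 0.004;0.588 -0.522 0.093 0 0 0.004'
python3 - <<'E'
from h import *
im=grab_frame("side");cv2.imwrite("pics/k.png",cv2.resize(im[190:320,190:340,::-1],None,fx=4,fy=4,interpolation=cv2.INTER_CUBIC))
s=state();T=R.from_euler("xyz",s["ee_rot"],degrees=True)
print(np.round(T.inv().apply(np.array([585.3,143.3,106])-s["ee_pos"])/500,4), s["ee_pos"])
print("tip px",proj("side",s["ee_pos"]-[0,0,22]))
E
```

```text
time_s: 2.92
ee_pos: [585.7, 143.2, 174.3]
ee_rot: [-180.0, 0.0, 18.0]
force: [0.4, 0.1, 0.1]
gripper_width: 91.1
[ 0.0008 -0.002   0.1374] [585.25109036 142.21972734 174.71231117]
tip px [[248.3771857  262.35673857]]
```

View pics/k.png

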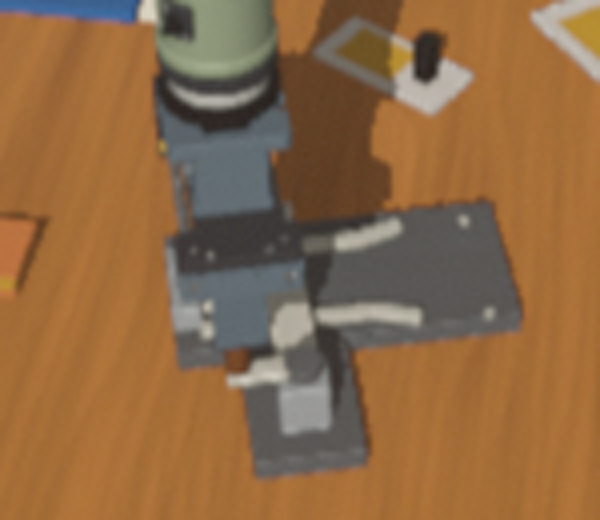

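The gripper is over the knob, which just shows below the near finger at (249,280). I descend, then close.

```bash
python3 -m jog '0 0 0.04 0 0 0;0 0 0.08 0 0 0;0 0 0.11 0 0 0;0 0 0.137 0 0 0;0 0 0.137 0 0 0;0 0 0.137 0 0 0'
python3 -m jog '0 0 0 0 0 0;0 0 0 0 0 0;0 0 0 0 0 0;0 0 0 0 0 0;0 0 0 0 0 0;0 0 0 0 0 0;0 0 0 0 0 0;0 0 0 0 0 0;0 0 0 0 0 0;0 0 0 0 0 0' -1 20
```

```text
time_s: 3.47
ee_pos: [584.6, 140.6, 106.3]
ee_rot: [-180.0, 0.1, 17.8]
force: [-0.2, 0.6, -0.7]
gripper_width: 91.3
time_s: 4.3
ee_pos: [584.6, 140.6, 106.2]
ee_rot: [-180.0, 0.1, 17.8]
force: [-0.3, -0.0, -0.2]
gripper_width: 27.5
```

```bash
python3 -m jog '0 0 0 0 0 0;0 0 0 0 0 0;0 0 0 0 0 0;0 0 0 0 0 0;0 0 0 0 0 0' -1 20
```

```text
time_s: 4.72
ee_pos: [583.6, 143.6, 106.2]
ee_rot: [-179.7, 0.1, 17.7]
force: [-3.6, 8.8, 1.4]
gripper_width: 17.7
```

```bash
python3 -m jog '-0.0044 -0.0278 0 0 0 0;-0.0172 -0.0529 0 0 0 0;-0.0371 -0.0728 0 0 0 0;-0.0622 -0.0856 0 0 0 0;-0.09 -0.09 0 0 0 0;-0.1178 -0.0856 0 0 0 0;-0.1429 -0.0728 0 0 0 0;-0.1628 -0.0529 0 0 0 0;-0.1756 -0.0278 0 0 0 0;-0.18 0 0 0 0 0;-0.18 0 0 0 0 0'
```

```text
time_s: 5.63
ee_pos: [498.3, 114.7, 106.3]
ee_rot: [-179.7, -0.0, 17.6]
force: [3.7, -0.8, -4.8]
gripper_width: 17.4
```

```bash
python3 -m jog '0.0044 0.0278 0 0 0 0;0.0172 0.0529 0 0 0 0;0.0371 0.0728 0 0 0 0;0.0622 0.0856 0 0 0 0;0.09 0.09 0 0 0 0;0.1178 0.0856 0 0 0 0;0.1429 0.0728 0 0 0 0;0.1628 0.0529 0 0 0 0;0.1756 0.0278 0 0 0 0;0.18 0 0 0 0 0;0.1756 -0.0278 0 0 0 0;0.1628 -0.0529 0 0 0 0;0.1429 -0.0728 0 0 0 0;0.1178 -0.0856 0 0 0 0;0.09 -0.09 0 0 0 0;0.0622 -0.0856 0 0 0 0;0.0371 -0.0728 0 0 0 0;0.0172 -0.0529 0 0 0 0;0.0044 -0.0278 0 0 0 0;0 0 0 0 0 0'
```

```text
time_s: 7.3
ee_pos: [497.9, 115.0, 106.4]
ee_rot: [-179.6, -0.2, 17.6]
force: [7.7, 5.2, -9.5]
gripper_width: 17.5
```

```bash
python3 -m jog '0.0044 0.0278 0 0 0 0;0.0172 0.0529 0 0 0 0;0.0371 0.0728 0 0 0 0;0.0622 0.0856 0 0 0 0;0.09 0.09 0 0 0 0;0.1178 0.0856 0 0 0 0;0.1429 0.0728 0 0 0 0;0.1628 0.0529 0 0 0 0;0.1756 0.0278 0 0 0 0;0.18 0 0 0 0 0;0.1756 -0.0278 0 0 0 0;0.1628 -0.0529 0 0 0 0;0.1429 -0.0728 0 0 0 0;0.1429 -0.0728 0 0 0 0;0.1429 -0.0728 0 0 0 0;0.1429 -0.0728 0 0 0 0'
python3 - <<'E'
from h import *
p=state()["ee_pos"][:2]-[541.2,129.2]; print(p,np.hypot(*p),np.degrees(np.arctan2(p[1],p[0]))-18.2)
E
```

```text
time_s: 8.63
ee_pos: [553.5, 172.5, 106.7]
ee_rot: [-179.5, -0.2, 17.6]
force: [0.4, 3.6, -6.6]
gripper_width: 17.0
[12.32796855 43.28745853] 45.00869776290251 55.90341379116033
```

```bash
python3 -m jog '-0.01 -0.0067 0 0 0 0;-0.01 -0.0067 0 0 0 0;-0.01 -0.0067 0 0 0 0'
```

```text
time_s: 8.88
ee_pos: [551.1, 172.3, 106.8]
ee_rot: [-179.8, -0.6, 17.7]
force: [11.9, -5.5, -11.7]
gripper_width: 17.7
```

The grip met the end stop at about 13.5 rad: it pushes back with 13 N and moves no further. Release, rise, and go over the sled's post.

```bash
python3 -m jog '0.005 0.003 0 0 0 0;0.005 0.003 0 0 0 0;0.005 0.003 0 0 0 0;0.005 0.003 0 0 0 0;0.005 0.003 0 0 0 0;0.005 0.003 0 0 0 0;0.005 0.003 0 0 0 0;0.005 0.003 -0.04 0 0 0;0.005 0.003 -0.09 0 0 0;0.005 0.003 -0.15 0 0 0;0.005 0.003 -0.166 0 0 0;0.005 0.003 -0.166 0 0 0' 1 20
python3 -m jog '-0.358 0.799 0 0 0 0.52;-0.358 0.799 0 0 0 0.52;-0.358 0.799 0 0 0 0.52;-0.358 0.799 0 0 0 0.52;-0.358 0.799 0 0 0 0.52;-0.358 0.799 0 0 0 0.52;-0.358 0.799 0 0 0 0.52;-0.358 0.799 0 0 0 0.52;-0.358 0.799 0 0 0 0.52;-0.358 0.799 0 0 0 0.52;-0.358 0.799 0 0 0 0.52;-0.358 0.799 0 0 0 0.52;-0.358 0.799 0 0 0 0.52'
python3 - <<'E'
from h import *
im=grab_frame("side");tp=grab_frame("top")
a=cv2.resize(im[160:300,200:340,::-1],None,fx=4,fy=4,interpolation=cv2.INTER_CUBIC)
cv2.imwrite("pics/s1.png",a)
b=cv2.imread("pics/top0.png")
for n,f,(x0,y0,x1,y1) in(("top","pics/top0.png",(308,190,338,225)),("side","pics/side0.png",(285,193,312,215))):
    g=cv2.imread(f)[y0:y1,x0:x1].max(2).astype(int); ys,xs=np.nonzero(g<55); print(n,len(xs),xs.min()+x0,xs.max()+x0,ys.min()+y0,ys.max()+y0, "mean@z40",np.round(atz(n,(xs.mean()+x0,ys.mean()+y0),35)))
E
```

```text
time_s: 9.88
ee_pos: [554.7, 171.6, 192.6]
ee_rot: [-179.8, -0.9, 17.7]
force: [0.9, 0.1, 0.0]
gripper_width: 90.7
time_s: 10.97
ee_pos: [504.3, -263.7, 186.7]
ee_rot: [-179.2, -0.3, -29.3]
force: [-0.5, 0.3, -0.0]
gripper_width: 91.2
top 16 325 329 205 209 mean@z40 [ 501. -263.   35.]
side 18 295 298 200 208 mean@z40 [ 497. -256.   35.]
```

View pics/s1.png

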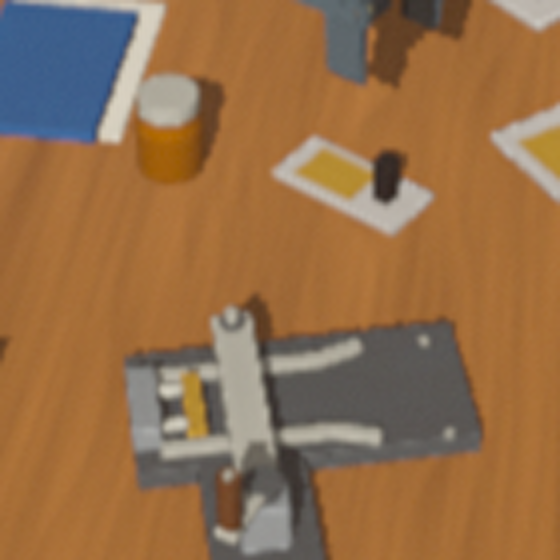

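The side view shows the bar raised, the knob swung round at (258,284), and the sled untouched, post near (297,204). Descend onto the post and grip.

```bash
python3 -m jog '-0.007 0 0.08 -0.009 0 0;-0.007 0 0.15 -0.009 0 0;-0.007 0 0.2 -0.009 0 0;-0.007 0 0.24 -0.009 0 0;-0.007 0 0.27 -0.009 0 0;-0.007 0 0.29 -0.009 0 0;-0.007 0 0.301 -0.009 0 0;-0.007 0 0.301 -0.009 0 0;-0.007 0 0.301 -0.009 0 0'
python3 - <<'E'
from h import *
im=grab_frame("side")
cv2.imwrite("pics/s2.png",cv2.resize(im[160:230,240:340,::-1],None,fx=6,fy=6,interpolation=cv2.INTER_CUBIC))
E
```

```text
time_s: 11.82
ee_pos: [504.2, -258.6, 37.5]
ee_rot: [180.0, -0.4, -29.1]
force: [-0.4, -0.5, 0.1]
gripper_width: 91.0
```

View pics/s2.png

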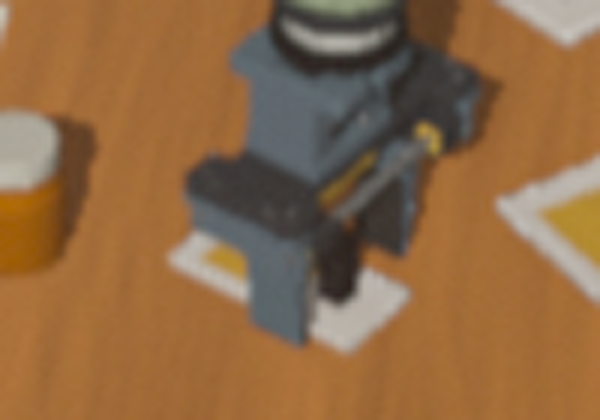

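The post (296.7,203.7) stands between the fingers, slightly behind their middle. I shift back 4 mm and close.

```bash
python3 -m jog '-0.008 0 0.002 0 0 0;-0.008 0 0.002 0 0 0;-0.008 0 0.002 0 0 0;-0.008 0 0.002 0 0 0;-0.008 0 0.002 0 0 0;-0.008 0 0.002 0 0 0;-0.008 0 0.002 0 0 0;-0.008 0 0.002 0 0 0;-0.008 0 0.002 0 0 0;-0.008 0 0.002 0 0 0;-0.008 0 0.002 0 0 0;-0.008 0 0.002 0 0 0;-0.008 0 0.002 0 0 0;-0.008 0 0.002 0 0 0;-0.008 0 0.002 0 0 0;-0.008 0 0.002 0 0 0' -1 40
python3 -m jog '0 0 -0.04 0 0 0;0 0 -0.08 0 0 0;0 0 -0.12 0 0 0;0 0 -0.12 0 0 0'
python3 - <<'E'
from h import *
a=grab_frame("side");b=grab_frame("top");s=state();print(s["ee_pos"],s["ee_rot"])
A=cv2.resize(a[160:230,240:340,::-1],(600,420));B=cv2.resize(b[170:230,300:380,::-1],(400,300))
cv2.imwrite("pics/s3.png",A)
E
```

```text
time_s: 13.2
ee_pos: [500.8, -257.0, 36.8]
ee_rot: [180.0, -0.4, -29.1]
force: [-0.4, -0.4, 0.9]
gripper_width: 17.8
time_s: 13.53
ee_pos: [502.6, -257.8, 100.2]
ee_rot: [-180.0, -0.9, -29.1]
force: [1.3, -0.8, -1.2]
gripper_width: 17.6
[ 500.47721665 -256.73023356   96.83041561] [-179.99833604   -0.47951892  -29.07525356]
```

View pics/s3.png

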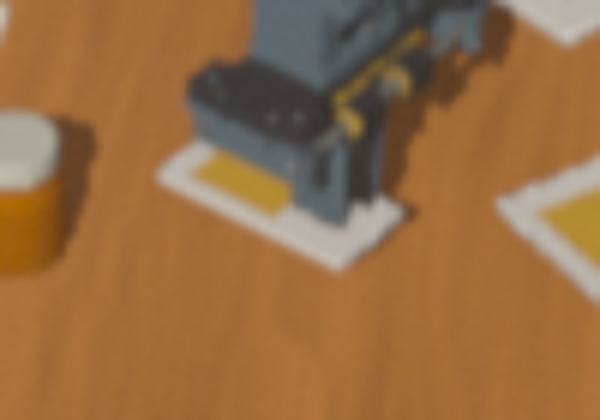

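The sled is lifted level in the grip, width 17.6 mm. I carry it to the jig's entry, lined up with the lane at yaw 18°.

```bash
python3 -m jog '-0.04 -0.024 0 0 0 -0.05;-0.08 -0.049 0 0 0 -0.1;-0.12 -0.073 0 0 0 -0.16;-0.16 -0.098 0 0 0 -0.21;-0.2 -0.122 0 0 0 -0.26;-0.24 -0.146 0 0 0 -0.31;-0.28 -0.171 0 0 0 -0.37;-0.32 -0.195 0 0 0 -0.42;-0.36 -0.22 0.01 0 0 -0.47;-0.4 -0.244 0.02 0 0 -0.523;-0.4 -0.244 0.02 0 0 -0.523;-0.4 -0.244 0.02 0 0 -0.523;-0.4 -0.244 0.02 0 0 -0.523'
python3 - <<'E'
from h import *
a=grab_frame("top");s=state();p=s["ee_pos"];print(p,s["ee_rot"],s["force"])
t=np.radians(18);M=np.array([[np.cos(t),np.sin(t)],[-np.sin(t),np.cos(t)]]);print("jig",M@(p[:2]-[537,-3.6]))
cv2.imwrite("pics/e.png",cv2.resize(a[145:265,185:325,::-1],None,fx=5,fy=5,interpolation=cv2.INTER_CUBIC))
E
```

```text
time_s: 14.72
ee_pos: [385.3, -53.1, 84.7]
ee_rot: [179.6, -0.3, 18.0]
force: [-0.3, 0.5, -1.4]
gripper_width: 17.6
[385.70634033 -53.39908305  84.91189919] [179.63522951  -0.34162946  17.94025911] [ 0.59213191 -0.64314192 -1.49126859]
jig [-159.27758386   -0.60943046]
```

View pics/e.png

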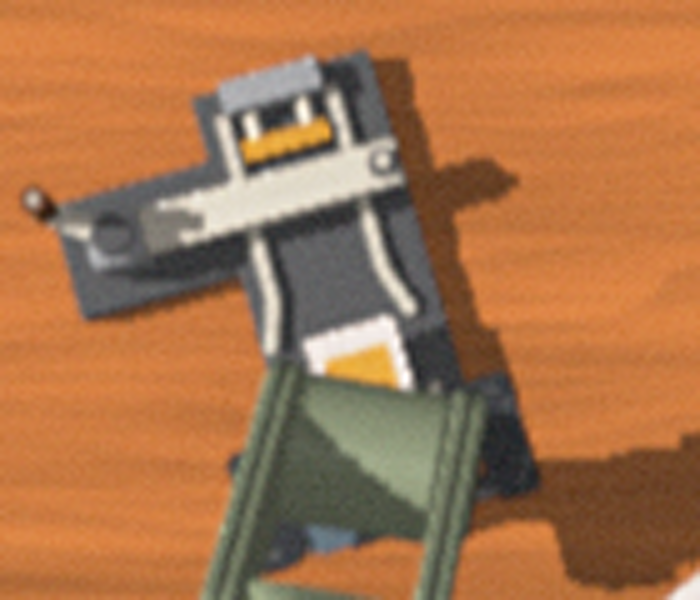

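The sled's nose is at the lane entry, its corners at crop (305,348) and (395,317). I check its offset in jig coordinates.

```bash
python3 - <<'E'
from h import *
t=np.radians(18);M=np.array([[np.cos(t),np.sin(t)],[-np.sin(t),np.cos(t)]])
j=lambda c,z:np.round(M@(atz("top",(np.array(c)+.5)/5-.5+[185,145],z)[:2]-[537,-3.6]),1)
for c in((305,348),(395,317),(410,390)): print(c,j(c,54))
print("guides L/R low",j((257,245),28),j((369,210),28),"R flare",j((410,308),28),"L flare",j((272,350),28),"stop ctr",j((288,147),34))
E
```

```text
(305, 348) [-58.5  29.8]
(395, 317) [-56.5 -32.4]
(410, 390) [-105.3  -27.7]
guides L/R low [20.  41.4] [ 20.3 -37. ] R flare [-50.9 -43.7] L flare [-50.4  52.2] stop ctr [76.2  2.2]
```

The lane's middle reads about 2.5 mm to the left of my frame (guides, flares and stop agree) and the sled 1 mm to the right. I shift 3 mm left and lower onto the bed.

```bash
python3 -m jog '0 -0.006 0.02 0 0 0;0 -0.006 0.035 0 0 0;0 -0.006 0.045 0 0 0;0 -0.006 0.05 0 0 0;0 -0.006 0.054 0 0 0;0 -0.006 0.054 0 0 0;0 -0.006 0.054 0 0 0;0 -0.006 0.054 0 0 0'
```

```text
time_s: 15.43
ee_pos: [385.3, -50.8, 58.1]
ee_rot: [179.6, -0.4, 17.9]
force: [-0.2, 0.4, -1.8]
gripper_width: 17.6
```

```bash
python3 -m jog '0.01 0 0.003 0 0 0;0.025 0 0.003 0 0 0;0.04 0 0.003 0 0 0;0.055 0 0.003 0 0 0;0.07 0 0.003 0 0 0;0.085 0 0.003 0 0 0;0.1 0 0.003 0 0 0;0.115 0 0.003 0 0 0;0.13 0 0.003 0 0 0;0.13 0 0.003 0 0 0;0.13 0 0.003 0 0 0'
python3 - <<'E'
from h import *
s=state();p=s["ee_pos"];print(s["force"],s["torque"],s["ee_rot"])
t=np.radians(18);M=np.array([[np.cos(t),np.sin(t)],[-np.sin(t),np.cos(t)]]);print("jig tcp",M@(p[:2]-[537,-3.6]))
E
```

```text
time_s: 16.35
ee_pos: [447.6, -30.6, 56.9]
ee_rot: [179.6, -0.4, 18.0]
force: [0.5, 0.8, 0.9]
gripper_width: 17.6
[0.52635817 0.81677523 0.90707551] [ 0.06603241 -0.04987192 -0.03733234] [179.6160766   -0.38204079  17.95327561]
jig tcp [-93.39115263   1.95496296]
```

On the bed lightly: the vertical force went from -1.8 to +0.9 N. Slide on under the bar, stopping short of the spring.

```bash
python3 -m jog '0.01 0 0.001 0 0 0;0.022 0 0.001 0 0 0;0.034 0 0.001 0 0 0;0.046 0 0.001 0 0 0;0.058 0 0.001 0 0 0;0.07 0 0.001 0 0 0;0.082 0 0.001 0 0 0;0.094 0 0.001 0 0 0;0.106 0 0.001 0 0 0;0.114 0 0.001 0 0 0;0.114 0 0.001 0 0 0;0.114 0 0.001 0 0 0'
python3 - <<'E'
from h import *
a=grab_frame("side");b=grab_frame("top");s=state();p=s["ee_pos"];print(s["force"],s["torque"],s["ee_rot"])
t=np.radians(18);M=np.array([[np.cos(t),np.sin(t)],[-np.sin(t),np.cos(t)]]);print("jig tcp",M@(p[:2]-[537,-3.6]))
A=cv2.resize(a[215:305,220:330,::-1],(396*1,324),interpolation=cv2.INTER_CUBIC);B=cv2.resize(b[145:235,190:300,::-1],(396,324),interpolation=cv2.INTER_CUBIC)
cv2.imwrite("pics/f.png",np.hstack([A,B]))
E
```

```text
time_s: 17.35
ee_pos: [503.0, -12.7, 57.0]
ee_rot: [179.6, -0.5, 17.9]
force: [-0.2, 0.6, 2.3]
gripper_width: 17.9
[2.46963962 0.79027372 2.43865123] [ 0.29011296 -0.09015413 -0.07204937] [179.59814133  -0.53366283  17.91765547]
jig tcp [-35.27356686   1.82034045]
```

View pics/f.png

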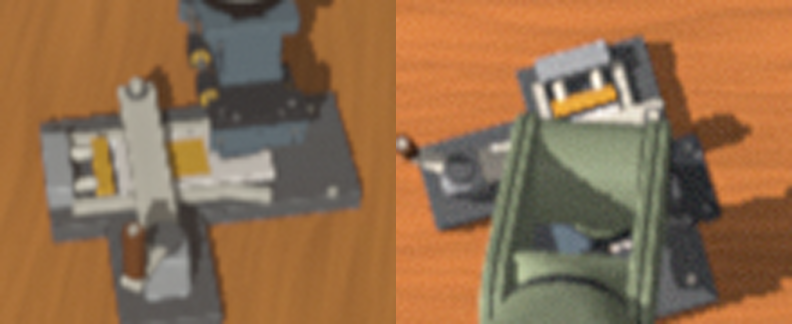

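The sled's nose is under the bar and close to the brass stop: the white nose shows between bar and stop at (118,170) in the left half. Pushing slowly now, watching the force.

```bash
python3 -m jog '0.003 0 0 0 0 0;0.006 0 0 0 0 0;0.009 0 0 0 0 0;0.012 0 0 0 0 0;0.015 0 0 0 0 0;0.018 0 0 0 0 0;0.021 0 0 0 0 0;0.024 0 0 0 0 0;0.027 0 0 0 0 0;0.03 0 0 0 0 0;0.03 0 0 0 0 0;0.03 0 0 0 0 0'
```

```text
time_s: 18.45
ee_pos: [513.8, -8.8, 56.9]
ee_rot: [179.7, -0.1, 17.9]
force: [-8.6, -3.4, 8.7]
gripper_width: 17.6
```

```bash
python3 -m jog '0.008 0 -0.001 0 0 0;0.012 0 -0.001 0 0 0;0.016 0 -0.001 0 0 0;0.016 0 -0.001 0 0 0;0.016 0 -0.001 0 0 0'
python3 -m jog '0.008 0 0 0 0 0;0.012 0 0 0 0 0;0.016 0 0 0 0 0;0.016 0 0 0 0 0;0.016 0 0 0 0 0'
```

```text
time_s: 18.87
ee_pos: [517.6, -7.3, 56.9]
ee_rot: [179.7, 0.3, 17.9]
force: [-9.3, -4.3, 7.6]
gripper_width: 17.5
time_s: 19.28
ee_pos: [519.1, -6.7, 56.7]
ee_rot: [179.8, 1.1, 17.9]
force: [-14.9, -7.6, 14.0]
gripper_width: 17.7
```

```bash
python3 - <<'E'
from h import *
t=np.radians(18);M=np.array([[np.cos(t),np.sin(t)],[-np.sin(t),np.cos(t)]])
now={n:grab_frame(n)[:,:,::-1].copy() for n in("top","side")}
for n,(x0,y0,x1,y1) in dict(top=(225,165,258,185),side=(238,245,255,275)).items():
  o=cv2.imread(f"pics/{n}0.png")
  for im in(o,now[n]):
    h=cv2.cvtColor(im,cv2.COLOR_BGR2HSV).astype(int)[y0:y1,x0:x1]
    ys,xs=np.nonzero((h[...,0]>12)&(h[...,0]<30)&(h[...,1]>140)&(h[...,2]>150))
    P=np.array([M@(atz(n,(x+x0,y+y0),30)[:2]-[537,-3.6]) for x,y in zip(xs,ys)])
    print(n,len(xs),np.round(P.mean(0),1),np.round(P.min(0)),np.round(P.max(0)))
s=state();print(s["force"],s["ee_pos"],s["ee_rot"])
A=cv2.resize(now["side"][235:295,225:295],None,fx=5.6,fy=5.6,interpolation=cv2.INTER_CUBIC);B=cv2.resize(now["top"][145:205,210:280],None,fx=5.6,fy=5.6,interpolation=cv2.INTER_CUBIC)
cv2.imwrite("pics/g.png",np.hstack([A,B]))
E
```

```text
top 74 [81.9  3.1] [ 74. -27.] [90. 32.]
top 31 [ 96.4 -12.8] [ 87. -27.] [102.  10.]
side 77 [ 83.2 -18. ] [ 70. -72.] [104.  27.]
side 97 [ 87.3 -12.8] [ 61. -72.] [104.  32.]
[-14.9434684   -8.01077849  15.16488393] [519.06588816  -6.67123203  56.72350052] [179.82655009   1.09004843  17.87677891]
```

View pics/g.png

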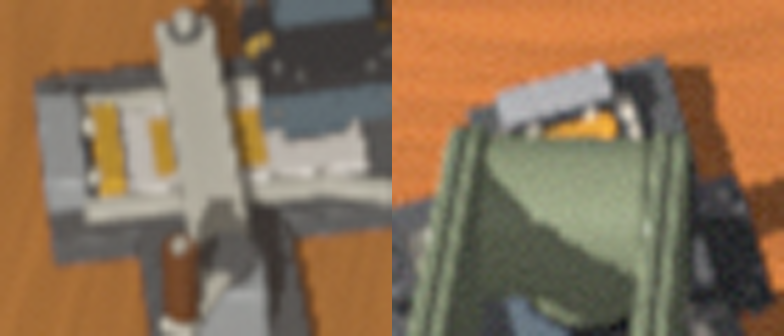

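The brass stop's far edge has moved from about 90 to 102 mm, which matches the force jump at the hard end. The sled's nose is flat against it, pressing with a steady 17 N or so. Handing in while holding the push.

```bash
python3 - <<'E'
from h import *
s=state();print(s["time_s"],s["force"],abs(s["qvel"]).max(),s["gripper_width"])
print(job_done())
E
```

```text
19.3833 [-14.9434684   -8.01077849  15.16488393] 0.10193164699330286 17.910598353773484
the job is handed in; nothing more can be done
None
```

The job is handed in at 19.4 s with the sled held pressed home against the spring stop. `job_done()` gives no verdict.

**What I did:** I wound the crank counter-clockwise about 2.15 turns, to its end stop. I then picked up the 130 x 60 mm sled by its post, set it level on the jig's bed, slid it under the raised bar and pushed it slowly home.

**Checks that passed:**
- **Crank:** the grip angle read about 776°, or 13.5 rad. An extra nudge met about 13 N and the grip hardly moved, so it was at the end stop. I did not measure it again after letting go, but later pictures show the crank still wound.
- **Sled home:** the stop moved in about 12 mm in the top view. The side view shows the nose flat against it, past the bar.
- **Push and grip:** about 17 N horizontally at the wrist, steady, with the fingers closed at 17.9 mm on the post. Part of that push may be friction.
- **Alignment:** the tool tilted 1.1° (0.02 rad) and is within about 0.2° of the lane.

**Checks that were weak or disagreed:**
- **Stop position:** in the side view, colour-matched brass also picked up other parts. In the top view the stop was partly hidden by the arm, so I used only its far edge. The sharp force rise over the last 1.6 mm supports the hard end.
- **Lane middle:** it read about 2.5 mm off my first jig fit, which I corrected before lowering the sled.
- **Downward push:** about 15 N vertically at the wrist, from the sled being pressed on the bed.
- **Bystanders:** I kept clear of the hammer, jar and block, but did not measure them again at the end.

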